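Put the loose boxing gear back in its marked places

TASK

Clear the four loose pieces of gear off the turntable and put each away in its own place on the shelf: the mouthguard case flat in the open tray, the chrome ring down over the upright post, and each of the two oval carabiners flat on the rubber pad whose white outline is its size, lying inside that outline and lined up with it. Leave the mug on the turntable and the roll of tape where they stand.

Things in the scene. Friction and masses are not known exactly. Their poses are not given: they have to be found in the camera images.
- mouthguard_case: loose green plastic mouthguard case, a closed rounded box 84 x 60 x 30 mm, 70 g, lying flat on the turntable; origin at the centre of its underside, x along the 84 mm length, z up
- grip_ring: loose chrome steel ring of round bar, lying flat on the turntable: 64 mm outside diameter, 42 mm hole, bar 11 mm thick (so 11 mm high), about 130 g; origin on the ring's axis at the level of its underside, z up along the axis
- large_carabiner: loose aluminium oval screw-gate carabiner, the larger of two, lying flat on the turntable: 100 mm long, 56 mm wide, round bar 11 mm thick (so 11 mm high), the opening inside it 78 x 34 mm; both long sides are straight over the middle 44 mm and may be gripped together across the 56 mm; origin at the centre of the oval at the level of its underside, x along its length, z up; either way round fits
- small_carabiner: loose aluminium oval screw-gate carabiner, the smaller of two, lying flat on the turntable: 70 mm long, 38 mm wide, round bar 9 mm thick (so 9 mm high), the opening inside it 52 x 20 mm; both long sides are straight over the middle 32 mm and may be gripped together across the 38 mm; origin at the centre of the oval at the level of its underside, x along its length, z up; either way round fits
- case_tray: place of the mouthguard case: fixed white plastic open tray on the shelf, 112 x 88 mm outside, 104 x 80 mm inside, floor 4 mm thick, rim 12 mm above the shelf; origin at the centre of its underside (shelf level), x along the 112 mm length, z up
- ring_post: place of the chrome ring: fixed upright steel post of 18 mm diameter with a rounded tip 48 mm above the shelf, on a round black foot of 92 mm diameter and 6 mm thickness; origin at the centre of the foot's underside (shelf level), z up; the ring lies flat on the foot around the post
- large_pad: place of the large carabiner: fixed flat dark rubber pad 128 x 86 mm, 4 mm thick, with a white oval outline 114 x 70 mm in its middle, long side along the pad's; origin at the centre of its underside (shelf level), x along the length, z up
- small_pad: place of the small carabiner: fixed flat dark rubber pad of the same 128 x 86 x 4 mm, but with a smaller white oval outline 84 x 52 mm in its middle, long side along the pad's; origin at the centre of its underside (shelf level), x along the length, z up
- mug: bystander: loose white ceramic mug on the turntable among the gear, 74 mm diameter, 88 mm tall, its handle sticking out 37 mm towards the turntable's edge; origin at the centre of its underside. The turntable: grey plastic disc, 340 mm diameter, flat top 30 mm above the shelf, turns about its upright axis when pushed sideways; the things on it stand 115 mm or more apart, centre to centre
- tape_roll: bystander: loose roll of white athletic tape standing flat on the shelf among the four places, 92 mm diameter, 38 mm high, with a 52 mm hole; origin at the centre of its underside

How it is judged:
At the end, for the whole second after the job is handed in: Released, at rest, flat within 0.12 rad: case on the tray floor (16 mm, 0.35 rad), ring on the foot round the post (15 mm), each carabiner on the pad with its own outline (centre within 12 mm, length within 0.3 rad, either way round). Mug and tape roll undisturbed (horizontal distance between mouthguard_case and case_tray below 0.016 m and z of mouthguard_case in the frame of case_tray between 0 and 0.009 m and angle between each of mouthguard_case, grip_ring, large_carabiner, small_carabiner's own z axis and vertical below 0.12 rad and linear speed of each of mouthguard_case, grip_ring, large_carabiner, small_carabiner below 0.02 m/s and angular speed of each of mouthguard_case, grip_ring, large_carabiner, small_carabiner below 0.2 rad/s and angle between the x axis of mouthguard_case and the x axis of case_tray, either way round below 0.35 rad and horizontal distance between grip_ring and ring_post below 0.015 m and z of grip_ring in the frame of ring_post between 0 and 0.011 m and horizontal distance between large_carabiner and large_pad below 0.012 m and z of large_carabiner in the frame of large_pad between 0 and 0.009 m and angle between the x axis of large_carabiner and the x axis of large_pad, either way round below 0.3 rad and horizontal distance between small_carabiner and small_pad below 0.012 m and z of small_carabiner in the frame of small_pad between 0 and 0.009 m and angle between the x axis of small_carabiner and the x axis of small_pad, either way round below 0.3 rad); the robot touches nothing.
It fails at once if the mug is tipped more than 0.35 rad or moved more than 40 mm (angle between mug's own z axis and vertical above 0.35 rad or distance of mug from where it was at the start of the episode above 0.04 m).
It fails at once if the roll of tape is tipped more than 0.35 rad or moved more than 30 mm (angle between tape_roll's own z axis and vertical above 0.35 rad or distance of tape_roll from where it was at the start of the episode above 0.03 m).
It also fails if it takes over 115 s, if anything falls off the work surface, if the arm or the gripper's body presses on something with over 40 N, if the wrist force passes 120 N, or if a joint passes its speed limit or range.

ROBOT

A 6-joint arm with a two-finger parallel gripper is mounted at the origin on the work surface. World frame = base frame: x ahead of the robot, y to its left, z up, the work surface at z = 0. Lengths are in m, angles in rad, forces in N, time in s.
With the tool pointing down it reaches from about 0.375 to 0.925 m from the base axis. Payload 5.7 kg.
Tool frame: the origin (TCP) lies at the very end of the fingers, on their centre line; the grasp point (between the pads) lies env.grip_point_offset behind it (env.grip_point_offset is the distance from the TCP to the grasp point, in m); z points along the fingers, y is the line along which they close (so a half turn about z gives the same grasp; the last joint's range is limited). The gripper opens to 85 mm and grips with 20 to 120 N. Pads are 22 mm wide; open, the fingers measure 114 mm over their backs; the gripper's body (76 mm by 85 mm) begins 54 mm behind the grasp point. The pads swing forward as they close: fully open they stand 13 mm farther back than shut.
Start: joints at [1.052, 0.359, 1.51, -0, 1.272, -0.115], TCP at [0.236, 0.552, 0.231] pointing down, gripper open.
Joint ranges: [-2.97, 2.97], [-1.01, 2.36], [0.21, 2.38], [-0.96, 4.11], [0.2, 2.71], [-2.98, 2.98]. Speed limits (rad/s): [2.39, 2.39, 3.14, 3.14, 3.14, 3.14].

INTERFACE

Orientations are given as a unit quaternion [w, x, y, z].
In Python, from bench import env gives the robot as it stands. The module is installed in compiled form; this text tells all that it offers.
- The arm moves only by the tool drive_tool, never from a script. Its argument "deltas" is a list of rows, each an object with "delta_pos": the shift along the tool's x, y, z in m, a list of three; "spin": the turn about the tool's z in degrees. In form: [{"delta_pos": [dx, dy, dz], "spin": spin}, ...]. A call has 1 to 12 rows; each row shifts and turns the commanded pose from where the row before left it, along the tool's axes as they then stand; what a row does not reach is not made up. A row lasts 1/10 s, in which the tool goes at most 50 mm and 8.59 degrees, less where a joint would pass 70% of its speed; a pose out of reach is approached as far as the arm can. A call with a gripper value outside its range is refused whole. "gripper" is the finger opening in m, from 0 to 0.0854, set as the call begins (left out, the last holds). The fingers move at their own pace and stop on an object; the grip force is fixed at half the most. Time passes only in rows, so rows that do not move let the fingers close. It gives the time, the measured TCP pose, the force, the opening and the grip force at its end, in the units of the state.
- env.get_obs(): the state, without advancing time (a new reading comes with each control period).
- env.get_image(name): name is "scene" or "top" or "wrist"; returns the picture (400x640x3 uint8, red, green, blue); there is no depth.
- env.camera_info(name): a dict with "vfov" (degrees; the focal length in pixels is half the picture's height over the tangent of half this angle, whatever the lens; pixels are square), "cx", "cy" (the principal point, pixels), "k1" (the pictures are not rectified: a ray, as slopes to the right and down, at radius r is drawn at 1 + k1 r^2 times it, then the intrinsics apply), "eye" and "rotation" of the camera in the world; the wrist camera has in their place "hand_eye" (4x4, takes a point from camera to tool coordinates, whose origin is the TCP and whose axes are the flange's). Camera axes: x right, y down, z forward; pixel columns grow to the right and rows downward; lengths in m; the calibration is good to about 2 mm. A picture is of the moment at which its call begins: read the wrist's pose just before it. camera_info takes no time and is no camera call.
- env.hand_in(): hands the job in; it is judged then, once.
Trained networks look in the newest picture that a camera, given by its name, has taken for a name from the list of things; names that differ only in an ending like _2 or _b are one class to them, and where a whole thing is asked for, a point or a joint stands for the part that bears it (a point fixed in the world has none). Each returns a list of dicts, best first, with "confidence" (0 to 1); they miss things now and then, are a little off and sometimes report something else, mostly with a low value. They report only what shows in the picture. A call takes as long as a camera call.
- env.look_for(thing, camera): "point" ([x, y, z] in m, in world coordinates, good to about 4 mm: the middle of the surface that is visible of it).
- env.cut_out(thing, camera): "region" (400x640 bool, what is visible of it).
- env.pinpoint(thing, camera): "point" ([x, y, z] in m, in world coordinates, good to about 4 mm: a listed point, or the origin of a listed thing).
The state is a dict: "clock": time; "joints": joint angles; "joint_velocities": joint speeds; "effort": joint torques, N m; "position": TCP position; "ee_rot": TCP orientation; "ft_force": force on the tool from outside, world axes, zero at the start; "moment": the same for the moment, N m; "width": opening from 0.0 (shut) to 1.0 (fully open); "gripper_force": force on a finger pad.
Only numpy, scipy, OpenCV 4.12 (cv2) and the standard library are available. Lean on these libraries where they do the work, as an engineer would, in place of code of your own. Each camera call takes 0.05 s, during which the arm holds its last target. There are 200 camera calls.

## Working session

There is one attempt and no reset: what is moved stays moved. The work goes in short steps, Python scripts to look and compute and a tool call to move; the robot and the scene stay as the last step left them, time stands still between calls to the robot, and variables do not carry over. Pictures are saved under pics/ and viewed, at most 14 in all, crops included, and the job is handed in when it is done.

Besides the shell and the picture viewer there is one more tool, called after "Request:" by a JSON object that holds its "method" and its "body". drive_tool: Moves the arm, as the interface text tells. Its arguments: {"type":"object","properties":{"deltas":{"type":"array","items":{"type":"object","properties":{"delta_pos":{"type":"array","items":{"type":"number"}},"spin":{"type":"number"}}}},"gripper":{"type":"number"}},"required":["deltas"]}

```bash
mkdir -p pics; python3 - <<'E'
from bench import env
import cv2, numpy as np
print(env.grip_point_offset, {k:v for k,v in env.get_obs().items() if k in('clock','position','ee_rot','width')})
for c in('top','scene'):
    im=env.get_image(c); cv2.imwrite(f'pics/{c}0.png',im[:,:,::-1]); print(c,env.camera_info(c))
print(env.camera_info('wrist'))
for t in 'mouthguard_case grip_ring large_carabiner small_carabiner case_tray ring_post large_pad small_pad mug tape_roll'.split():
    print(t,[(np.round(d['point'],3).tolist(),round(d['confidence'],2)) for d in env.pinpoint(t,'top')][:3])
E
```

```text
0.0187 {'clock': 0.0, 'position': array([0.23541881, 0.55113997, 0.23045   ]), 'ee_rot': array([-2.82798727e-04,  2.00519233e-01,  9.79689325e-01, -8.84817420e-04]), 'width': 1.0038491547797717}
top {'vfov': 54.85695149384029, 'cx': 318.2549116575476, 'cy': 201.53050836050375, 'k1': 0.014335013495891785, 'eye': array([0.44220825, 0.00816877, 0.94129848]), 'rotation': array([-0.02277519,  0.71670185, -0.69665385,  0.02220736])}
scene {'vfov': 55.346290601526185, 'cx': 321.40745592090923, 'cy': 201.82520964939386, 'k1': 0.022402175631597996, 'eye': array([ 1.21152638, -0.58142999,  0.59199533]), 'rotation': array([-0.45214836,  0.78288865,  0.37483887, -0.20528772])}
{'vfov': 71.04469629419337, 'cx': 319.4898252393427, 'cy': 202.56944420004928, 'k1': -0.019231636754317567, 'hand_eye': array([[ 8.25657125e-04, -9.55915940e-01, -2.93639293e-01,
         7.55601171e-02],
       [ 9.99999502e-01,  6.24403853e-04,  7.79116156e-04,
        -3.76156077e-04],
       [-5.61420046e-04, -2.93639790e-01,  9.55915979e-01,
        -1.43040639e-01],
       [ 0.00000000e+00,  0.00000000e+00,  0.00000000e+00,
         1.00000000e+00]])}
mouthguard_case [([0.595, 0.349, 0.03], 0.62)]
grip_ring [([0.61, 0.217, 0.03], 0.9)]
large_carabiner [([0.463, 0.37, 0.028], 0.72)]
small_carabiner [([0.496, 0.152, 0.028], 0.72)]
case_tray [([0.448, -0.049, -0.002], 0.67)]
ring_post [([0.652, -0.045, 0.001], 0.75), ([0.606, 0.215, 0.032], 0.4)]
large_pad [([0.453, -0.244, -0.001], 0.95)]
small_pad []
mug [([0.388, 0.249, 0.032], 0.94)]
tape_roll [([0.505, -0.43, 0.003], 0.7)]
```

View pics/top0.png

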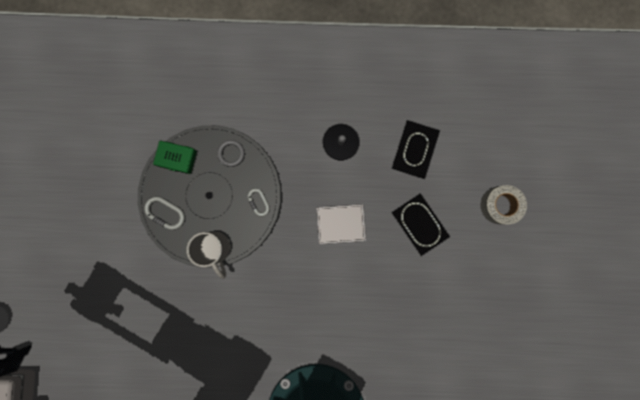

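View pics/scene0.png

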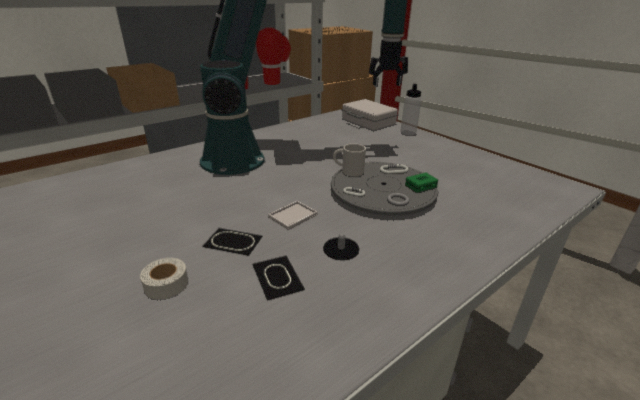

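Top view: the turntable is at (209,195) px with the case at (175,157), ring (231,153), large carabiner (164,213), small carabiner (258,203) and mug (208,248). The places: post (341,141), tray (341,224), small pad (416,149), large pad (420,224). Tape is at (506,204). The scene view agrees.

```bash
cat > h.py <<'E'
from bench import env
import cv2, numpy as np
from scipy.spatial.transform import Rotation as R
def q(w): return R.from_quat([w[1],w[2],w[3],w[0]])
def campose(cam,ob=None):
    i=env.camera_info(cam)
    if cam!='wrist': return i,q(i['rotation']).as_matrix(),np.array(i['eye'])
    ob=ob or env.get_obs(); H=i['hand_eye']; T=q(ob['ee_rot']).as_matrix()
    return i,T@H[:3,:3],T@H[:3,3]+ob['position']
def world(px,cam,z,pose):
    i,Rm,eye=pose; f=200/np.tan(np.radians(i['vfov']/2))
    d=(np.asarray(px,float)-[i['cx'],i['cy']])/f; u=d.copy()
    for _ in range(5): u=d/(1+i['k1']*(u**2).sum(-1,keepdims=True))
    r=np.c_[u,np.ones(len(u))]@Rm.T
    return (eye+r*((z-eye[2])/r[:,2])[:,None])[:,:2]
def rect(region,cam,z,pose):
    c=max(cv2.findContours(region.astype(np.uint8),cv2.RETR_EXTERNAL,cv2.CHAIN_APPROX_NONE)[0],key=cv2.contourArea)[:,0]
    w=world(c,cam,z,pose); (x,y),(a,b),t=cv2.minAreaRect((w*1000).astype(np.float32))
    if a<b: a,b,t=b,a,t+90
    return np.round([x/1000,y/1000],4),np.round([a,b],0),round((t+90)%180-90,1)
# tool yaw convention: heading (deg) of tool y axis in the world
def tooly():
    ob=env.get_obs(); M=q(ob['ee_rot']).as_matrix(); return np.degrees(np.arctan2(M[1,1],M[0,1])),M,ob
def go(x,y,z=None,long_heading=None):
    """deltas (tool axes, current) to reach x,y,z; spin so tool y is across the object's long heading"""
    a,M,ob=tooly(); p=ob['position']; z=p[2] if z is None else z
    s=None
    if long_heading is not None:
        s=((long_heading+90-a)+90)%180-90; s=-s   # tool z is down
    print('at',np.round(p,4),'tooly',round(a,1),'delta tool',np.round(M.T@(np.array([x,y,z])-p),4),'spin',s,'j6',ob['joints'][5].round(3),'t',round(ob['clock'],2))
Z=dict(mouthguard_case=.05,grip_ring=.0355,large_carabiner=.0355,small_carabiner=.0345,case_tray=.008,ring_post=.004,large_pad=.004,small_pad=.004)
def see(cam,things,save=None):
    ob=env.get_obs(); im=env.get_image(cam); pose=campose(cam,ob)
    if save: cv2.imwrite(save,im[:,:,::-1])
    for t in things:
        for d in env.cut_out(t,cam)[:2]:
            if d['region'].sum()>30: print(t,round(d['confidence'],2),*rect(d['region'],cam,Z[t],pose))
    return im,pose
E
python3 - <<'E'
from h import *
im,pose=see('top',Z)
go(.6,.35,.2,0)
print(world([[209,195]],'top',.03,pose))
E
```

```text
mouthguard_case 0.6 [0.5937 0.347 ] [96. 64.] 78.8
grip_ring 0.69 [0.6094 0.221 ] [59. 59.] 47.3
large_carabiner 0.59 [0.4621 0.3709] [103.  57.] 60.4
small_carabiner 0.7 [0.4945 0.1502] [66. 38.] 28.5
small_carabiner 0.62 [0.373  0.2645] [103. 100.] -6.0
case_tray 0.67 [ 0.4496 -0.0454] [115.  88.] -84.3
ring_post 0.79 [ 0.6516 -0.042 ] [89. 87.] -88.4
ring_post 0.59 [ 0.509  -0.4388] [111.  97.] 89.7
large_pad 0.81 [ 0.4544 -0.2398] [129.  87.] 35.8
small_pad 0.63 [ 0.6382 -0.2251] [129.  87.] -15.8
at [0.2358 0.5517 0.2313] tooly 66.9 delta tool [-0.4142 -0.0424  0.0313] spin -23.137573387790056 j6 -0.115 t 1.05
[[0.50840723 0.26891703]]
```

Request:
{"method": "drive_tool", "body": {"deltas": [{"delta_pos":[-0.041,-0.004,0.002],"spin":0},{"delta_pos":[-0.041,-0.004,0.002],"spin":0},{"delta_pos":[-0.041,-0.004,0.002],"spin":0},{"delta_pos":[-0.041,-0.004,0.002],"spin":0},{"delta_pos":[-0.041,-0.004,0.002],"spin":0},{"delta_pos":[-0.041,-0.004,0.002],"spin":0},{"delta_pos":[-0.041,-0.004,0.002],"spin":0},{"delta_pos":[-0.041,-0.004,0.002],"spin":0},{"delta_pos":[-0.041,-0.004,0.002],"spin":0},{"delta_pos":[-0.041,-0.004,0.002],"spin":0}], "gripper": 0.0854}}

```text
clock: 2.05
position: [0.5985, 0.3528, 0.2112]
ee_rot: [-0.0, 0.201, 0.98, 0.0]
ft_force: [-0.4, -0.4, -0.9]
width: 0.999
gripper_force: 0.0
```

Request:
{"method": "drive_tool", "body": {"deltas": [{"delta_pos":[0,0,0],"spin":8.5},{"delta_pos":[0,0,0],"spin":8.5},{"delta_pos":[0,0,0],"spin":8.5},{"delta_pos":[0,0,0],"spin":8.5},{"delta_pos":[0,0,0],"spin":8.5},{"delta_pos":[0,0,0],"spin":8.5},{"delta_pos":[0,0,0],"spin":8.5},{"delta_pos":[0,0,0],"spin":8.5},{"delta_pos":[0,0,0],"spin":8.5},{"delta_pos":[0,0,0],"spin":1.5},{"delta_pos":[0,0,0],"spin":0}]}}

```text
clock: 3.15
position: [0.597, 0.3538, 0.2112]
ee_rot: [0.0, 0.772, 0.636, -0.0]
ft_force: [0.3, -0.7, 0.3]
width: 0.998
gripper_force: 0.0
```

```bash
python3 - <<'E'
from h import *
im,pose=see('wrist',['mouthguard_case','grip_ring','large_carabiner'],'pics/w1.png')
go(.594,.347,.05,78.8)
E
```

```text
mouthguard_case 0.97 [0.5932 0.3466] [89. 63.] 78.2
grip_ring 0.59 [0.6082 0.2183] [63. 63.] 79.0
large_carabiner 0.88 [0.4614 0.3685] [101.  57.] 60.5
at [0.597  0.3538 0.2112] tooly -11.0 delta tool [-0.0073 -0.0017  0.1612] spin 0.17174426334690907 j6 0.628 t 3.35
```

View pics/w1.png

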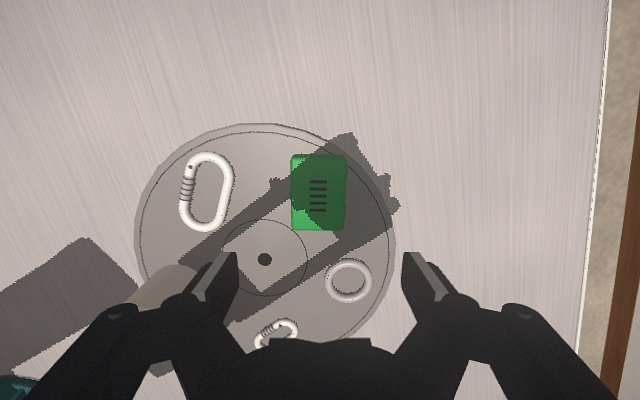

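Wrist view: case at (319,192), ring (349,282), large carabiner (206,191), small carabiner (276,335). It agrees with the top camera, so I'll descend on the case.

Request:
{"method": "drive_tool", "body": {"deltas": [{"delta_pos":[-0.007,-0.001,0.04],"spin":0},{"delta_pos":[0,0,0.04],"spin":0},{"delta_pos":[0,0,0.04],"spin":0},{"delta_pos":[0,0,0.03],"spin":0},{"delta_pos":[0,0,0.02],"spin":0},{"delta_pos":[0,0,0.013],"spin":0},{"delta_pos":[0,0,0],"spin":0},{"delta_pos":[0,0,0],"spin":0}]}}

```text
clock: 4.15
position: [0.5953, 0.3474, 0.029]
ee_rot: [0.0, 0.772, 0.635, 0.0]
ft_force: [0.9, 0.5, 0.1]
width: 0.999
gripper_force: 0.0
```

Request:
{"method": "drive_tool", "body": {"deltas": [{"delta_pos":[0,0,0],"spin":0},{"delta_pos":[0,0,0],"spin":0},{"delta_pos":[0,0,0],"spin":0},{"delta_pos":[0,0,0],"spin":0},{"delta_pos":[0,0,0],"spin":0},{"delta_pos":[0,0,0],"spin":0}], "gripper": 0.04}}

```text
clock: 4.75
position: [0.5959, 0.3477, 0.0302]
ee_rot: [0.0, 0.772, 0.635, 0.001]
ft_force: [-1.4, 0.0, 6.3]
width: 0.692
gripper_force: 65.2
```

Request:
{"method": "drive_tool", "body": {"deltas": [{"delta_pos":[0,0,-0.01],"spin":0},{"delta_pos":[0,0,-0.03],"spin":0},{"delta_pos":[0,0,-0.04],"spin":0},{"delta_pos":[0,0,-0.04],"spin":0},{"delta_pos":[0,0,0],"spin":0}]}}

```text
clock: 5.25
position: [0.5987, 0.3491, 0.1558]
ee_rot: [0.002, 0.772, 0.635, 0.006]
ft_force: [1.4, 0.9, -0.6]
width: 0.693
gripper_force: 64.9
```

```bash
python3 - <<'E'
from h import *
see('top',['mouthguard_case','grip_ring','large_carabiner','small_carabiner'],'pics/t2.png')
go(.4496,-.0454,.15,95.7)
o=env.get_obs();print(o['ft_force'],o['width'],o['gripper_force'])
E
```

```text
mouthguard_case 0.86 [0.621  0.3879] [76. 72.] 79.0
grip_ring 0.83 [0.6091 0.2203] [62. 60.] 28.7
large_carabiner 0.94 [0.4634 0.371 ] [100.  60.] 60.4
small_carabiner 0.52 [0.4949 0.1503] [65. 34.] 30.2
at [0.5934 0.3465 0.1467] tooly -11.1 delta tool [-0.4123 -0.0654 -0.0023] spin -16.834535975525682 j6 0.623 t 5.5
[ 0.20029123  0.62789015 -0.96262889] 0.6895300812526628 64.90128479897976
```

Request:
{"method": "drive_tool", "body": {"deltas": [{"delta_pos":[-0.02,-0.004,0],"spin":0},{"delta_pos":[-0.04,-0.006,0],"spin":0},{"delta_pos":[-0.04,-0.006,0],"spin":0},{"delta_pos":[-0.04,-0.006,0],"spin":0},{"delta_pos":[-0.04,-0.006,0],"spin":0},{"delta_pos":[-0.04,-0.006,0],"spin":0},{"delta_pos":[-0.04,-0.006,0],"spin":0},{"delta_pos":[-0.04,-0.006,0],"spin":0},{"delta_pos":[-0.04,-0.006,0],"spin":0},{"delta_pos":[-0.04,-0.006,0],"spin":0},{"delta_pos":[-0.032,-0.008,0],"spin":0},{"delta_pos":[0,0,0],"spin":-8.4}]}}

```text
clock: 6.7
position: [0.4473, -0.0469, 0.147]
ee_rot: [-0.001, 0.724, 0.689, -0.002]
ft_force: [0.7, -0.3, -1.5]
width: 0.69
gripper_force: 64.8
```

Request:
{"method": "drive_tool", "body": {"deltas": [{"delta_pos":[0,0,0],"spin":-8.4},{"delta_pos":[0,0,0],"spin":0},{"delta_pos":[0,0,0],"spin":0}]}}

```text
clock: 7.0
position: [0.4497, -0.0441, 0.1475]
ee_rot: [-0.001, 0.673, 0.74, -0.001]
ft_force: [0.4, -0.2, -0.8]
width: 0.688
gripper_force: 64.8
```

```bash
python3 - <<'E'
from h import *
Z['mouthguard_case']=.17
see('wrist',['mouthguard_case','case_tray','large_pad','small_pad'],'pics/w3.png')
go(.4496,-.0454,.02,95.7)
E
```

```text
mouthguard_case 0.79 [ 0.4488 -0.0423] [88. 63.] -84.6
case_tray 0.87 [ 0.4451 -0.0143] [89. 48.] 5.5
small_pad 0.9 [ 0.6334 -0.2536] [64. 32.] -16.4
at [ 0.4503 -0.0441  0.1482] tooly 5.6 delta tool [-0.0012 -0.0008  0.1282] spin -0.07908722569698057 j6 -0.348 t 7.25
```

View pics/w3.png

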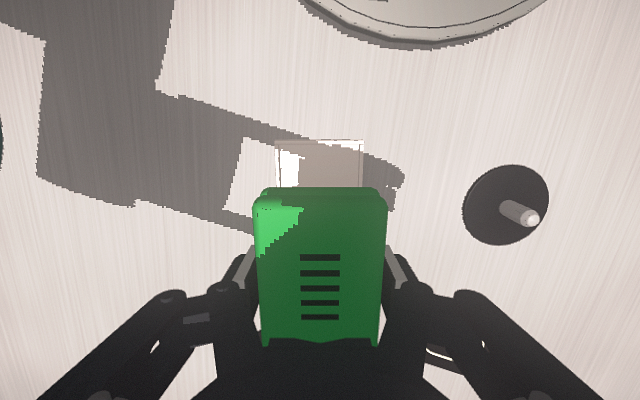

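The case is held squarely in the gripper, with its far edge showing the tray at (320,160). Lowering.

Request:
{"method": "drive_tool", "body": {"deltas": [{"delta_pos":[-0.003,0,0.03],"spin":0},{"delta_pos":[0,0,0.04],"spin":0},{"delta_pos":[0,0,0.03],"spin":0},{"delta_pos":[0,0,0.015],"spin":0},{"delta_pos":[0,0,0.008],"spin":0},{"delta_pos":[0,0,0.004],"spin":0},{"delta_pos":[0,0,0],"spin":0},{"delta_pos":[0,0,0.003],"spin":0},{"delta_pos":[0,0,0],"spin":0}]}}

```text
clock: 8.15
position: [0.4512, -0.0475, 0.0188]
ee_rot: [0.001, 0.671, 0.741, 0.0]
ft_force: [0.6, -1.1, -0.2]
width: 0.685
gripper_force: 64.8
```

Request:
{"method": "drive_tool", "body": {"deltas": [{"delta_pos":[0,0,0.003],"spin":0},{"delta_pos":[0,0,0],"spin":0}]}}

```text
clock: 8.35
position: [0.4507, -0.0474, 0.0154]
ee_rot: [0.0, 0.671, 0.741, 0.0]
ft_force: [-0.3, 0.4, -1.3]
width: 0.691
gripper_force: 64.8
```

Request:
{"method": "drive_tool", "body": {"deltas": [{"delta_pos":[0,0,0.002],"spin":0},{"delta_pos":[0,0,0],"spin":0}]}}

```text
clock: 8.55
position: [0.4506, -0.0473, 0.0132]
ee_rot: [-0.0, 0.671, 0.741, -0.0]
ft_force: [-0.2, -0.7, -1.3]
width: 0.69
gripper_force: 64.8
```

Request:
{"method": "drive_tool", "body": {"deltas": [{"delta_pos":[0,0,0.002],"spin":0},{"delta_pos":[0,0,0],"spin":0}]}}

```text
clock: 8.75
position: [0.4505, -0.0473, 0.0111]
ee_rot: [-0.0, 0.671, 0.741, -0.0]
ft_force: [0.2, -0.3, -1.7]
width: 0.687
gripper_force: 64.8
```

Request:
{"method": "drive_tool", "body": {"deltas": [{"delta_pos":[0,0,0.002],"spin":0},{"delta_pos":[0,0,0],"spin":0}]}}

```text
clock: 8.95
position: [0.4505, -0.0473, 0.0091]
ee_rot: [-0.0, 0.671, 0.741, -0.0]
ft_force: [0.7, -0.3, -1.1]
width: 0.689
gripper_force: 64.8
```

Request:
{"method": "drive_tool", "body": {"deltas": [{"delta_pos":[0,0,0.002],"spin":0},{"delta_pos":[0,0,0],"spin":0}]}}

```text
clock: 9.15
position: [0.4506, -0.0473, 0.0071]
ee_rot: [-0.0, 0.671, 0.741, -0.0]
ft_force: [-0.4, 0.5, -1.0]
width: 0.693
gripper_force: 64.8
```

Request:
{"method": "drive_tool", "body": {"deltas": [{"delta_pos":[0,0,0.002],"spin":0},{"delta_pos":[0,0,0],"spin":0}]}}

```text
clock: 9.35
position: [0.4506, -0.0473, 0.0051]
ee_rot: [-0.0, 0.671, 0.741, -0.0]
ft_force: [-0.1, -0.4, -1.0]
width: 0.689
gripper_force: 64.8
```

Request:
{"method": "drive_tool", "body": {"deltas": [{"delta_pos":[0,0,0.001],"spin":0},{"delta_pos":[0,0,0],"spin":0}]}}

```text
clock: 9.55
position: [0.4507, -0.0474, 0.0043]
ee_rot: [0.0, 0.671, 0.741, -0.0]
ft_force: [-0.1, -0.4, -0.9]
width: 0.691
gripper_force: 64.8
```

Request:
{"method": "drive_tool", "body": {"deltas": [{"delta_pos":[0,0,0],"spin":0},{"delta_pos":[0,0,0],"spin":0},{"delta_pos":[0,0,0],"spin":0},{"delta_pos":[0,0,0],"spin":0}], "gripper": 0.0854}}

```text
clock: 9.95
position: [0.4515, -0.0475, 0.0045]
ee_rot: [0.001, 0.671, 0.741, 0.0]
ft_force: [0.9, -0.0, -0.4]
width: 1.0
gripper_force: 0.0
```

Request:
{"method": "drive_tool", "body": {"deltas": [{"delta_pos":[0,0,-0.02],"spin":0},{"delta_pos":[0,0,-0.05],"spin":0},{"delta_pos":[0,0,-0.05],"spin":0},{"delta_pos":[0,0,-0.05],"spin":0},{"delta_pos":[0,0,-0.03],"spin":0},{"delta_pos":[0,0,0],"spin":0}]}}

```text
clock: 10.55
position: [0.4544, -0.0482, 0.2092]
ee_rot: [0.005, 0.671, 0.741, 0.002]
ft_force: [1.6, -1.3, -0.4]
width: 0.999
gripper_force: 0.0
```

```bash
python3 - <<'E'
from h import *
Z['mouthguard_case']=.026
see('wrist',['mouthguard_case','case_tray','ring_post'],'pics/w4.png')
print([d['point'] for d in env.pinpoint('ring_post','wrist')])
see('top',['large_carabiner','small_carabiner','grip_ring'])
go(.609,.2195,.2,65)
go(.462,.370,.2,60.4)
E
```

```text
mouthguard_case 0.97 [ 0.4509 -0.0485] [87. 62.] -84.5
case_tray 0.68 [ 0.4488 -0.0474] [113.  89.] -84.3
ring_post 0.62 [ 0.6497 -0.0412] [91. 91.] 5.4
[]
large_carabiner 0.89 [0.4631 0.3711] [103.  59.] 60.9
small_carabiner 0.83 [0.4954 0.1507] [68. 40.] 28.5
small_carabiner 0.21 [0.3724 0.2645] [104.  98.] -5.0
grip_ring 0.79 [0.6082 0.2198] [62. 60.] -88.3
at [ 0.4501 -0.0471  0.2032] tooly 5.7 delta tool [0.2497 0.1845 0.003 ] spin 30.663172708665115 j6 -0.356 t 11.0
at [ 0.4501 -0.0471  0.2032] tooly 5.7 delta tool [0.4139 0.0531 0.0034] spin 35.26317270866511 j6 -0.356 t 11.0
```

View pics/w4.png

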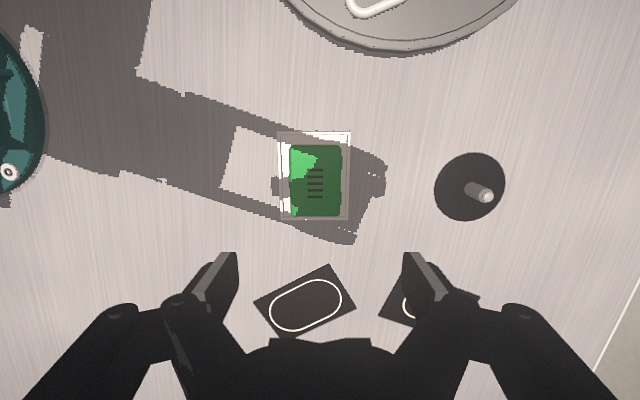

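The case lies inside the tray at (317,180) px, about 2 mm off centre. The post foot is at (470,187). On to the ring.

Request:
{"method": "drive_tool", "body": {"deltas": [{"delta_pos":[0.036,0.026,0],"spin":0},{"delta_pos":[0.036,0.026,0],"spin":0},{"delta_pos":[0.036,0.026,0],"spin":0},{"delta_pos":[0.036,0.026,0],"spin":0},{"delta_pos":[0.036,0.026,0],"spin":0},{"delta_pos":[0.036,0.027,0],"spin":0},{"delta_pos":[0.034,0.027,0],"spin":0},{"delta_pos":[0,0,0],"spin":8.0},{"delta_pos":[0,0,0],"spin":8.0},{"delta_pos":[0,0,0],"spin":8.0},{"delta_pos":[0,0,0],"spin":8.0},{"delta_pos":[0,0,0],"spin":0}]}}

```text
clock: 12.2
position: [0.6088, 0.2196, 0.2033]
ee_rot: [-0.0, 0.85, 0.527, -0.001]
ft_force: [-0.7, 0.0, -0.3]
width: 0.998
gripper_force: 0.0
```

Request:
{"method": "drive_tool", "body": {"deltas": [{"delta_pos":[0,0,0.04],"spin":0},{"delta_pos":[0,0,0.04],"spin":0},{"delta_pos":[0,0,0],"spin":0},{"delta_pos":[0,0,0],"spin":0}]}}

```text
clock: 12.6
position: [0.6085, 0.2194, 0.1238]
ee_rot: [-0.0, 0.849, 0.528, -0.001]
ft_force: [0.2, -0.2, 0.6]
width: 0.999
gripper_force: 0.0
```

```bash
python3 - <<'E'
from h import *
see('wrist',['grip_ring'],'pics/w5.png')
go(.609,.2195,.035,64)
E
```

```text
grip_ring 0.77 [0.6079 0.2197] [64. 64.] 63.9
at [0.6106 0.22   0.1262] tooly -26.3 delta tool [-0.0013 -0.0015  0.0912] spin -0.26595358598780194 j6 0.698 t 12.7
```

View pics/w5.png

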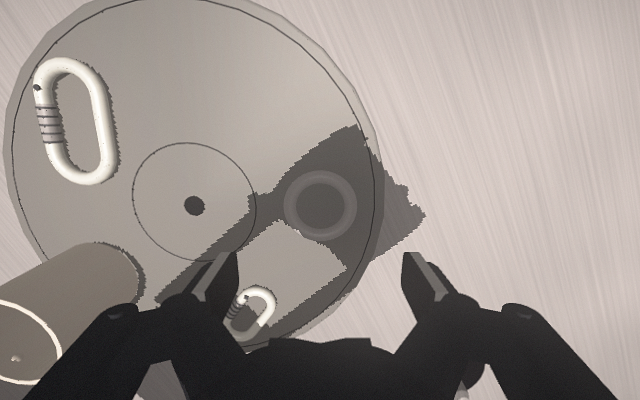

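Ring at (320,205) px, centred between the fingers. I'll pre-close to 70 mm, then feel down for the turntable.

Request:
{"method": "drive_tool", "body": {"deltas": [{"delta_pos":[0,-0.001,0.03],"spin":0},{"delta_pos":[0,0,0.03],"spin":0},{"delta_pos":[0,0,0.025],"spin":0},{"delta_pos":[0,0,0.009],"spin":0},{"delta_pos":[0,0,0],"spin":0},{"delta_pos":[0,0,0],"spin":0}], "gripper": 0.07}}

```text
clock: 13.3
position: [0.6097, 0.2205, 0.0321]
ee_rot: [0.0, 0.85, 0.528, 0.001]
ft_force: [0.8, 0.1, -0.5]
width: 0.821
gripper_force: 0.0
```

Request:
{"method": "drive_tool", "body": {"deltas": [{"delta_pos":[0,0,0.003],"spin":0},{"delta_pos":[0,0,0],"spin":0}]}}

```text
clock: 13.5
position: [0.609, 0.2203, 0.0284]
ee_rot: [0.0, 0.85, 0.527, 0.001]
ft_force: [-0.2, -0.1, -0.2]
width: 0.822
gripper_force: 0.0
```

Request:
{"method": "drive_tool", "body": {"deltas": [{"delta_pos":[0,0,0.002],"spin":0},{"delta_pos":[0,0,0],"spin":0}]}}

```text
clock: 13.7
position: [0.6082, 0.22, 0.0254]
ee_rot: [0.0, 0.85, 0.527, 0.0]
ft_force: [-0.2, 0.2, 0.6]
width: 0.82
gripper_force: 0.0
```

Request:
{"method": "drive_tool", "body": {"deltas": [{"delta_pos":[0,0,0.002],"spin":0},{"delta_pos":[0,0,0],"spin":0}]}}

```text
clock: 13.9
position: [0.608, 0.22, 0.023]
ee_rot: [-0.0, 0.85, 0.527, -0.0]
ft_force: [-0.5, 0.8, 0.2]
width: 0.822
gripper_force: 0.0
```

Request:
{"method": "drive_tool", "body": {"deltas": [{"delta_pos":[0,0,0.002],"spin":0},{"delta_pos":[0,0,0],"spin":0}]}}

```text
clock: 14.1
position: [0.6084, 0.2202, 0.0223]
ee_rot: [0.0, 0.85, 0.528, 0.0]
ft_force: [-1.7, -0.4, 8.9]
width: 0.815
gripper_force: 4.4
```

Request:
{"method": "drive_tool", "body": {"deltas": [{"delta_pos":[0,0,0.001],"spin":0},{"delta_pos":[0,0,0],"spin":0}]}}

```text
clock: 14.3
position: [0.6084, 0.2203, 0.0223]
ee_rot: [0.0, 0.849, 0.528, 0.0]
ft_force: [-4.5, -1.0, 15.8]
width: 0.819
gripper_force: 8.0
```

Request:
{"method": "drive_tool", "body": {"deltas": [{"delta_pos":[0,0,0.001],"spin":0},{"delta_pos":[0,0,0],"spin":0}]}}

```text
clock: 14.5
position: [0.6085, 0.2204, 0.0222]
ee_rot: [0.0, 0.849, 0.528, 0.001]
ft_force: [-6.2, -1.3, 22.9]
width: 0.823
gripper_force: 11.5
```

Request:
{"method": "drive_tool", "body": {"deltas": [{"delta_pos":[0,0,-0.005],"spin":0},{"delta_pos":[0,0,0],"spin":0}]}}

```text
clock: 14.7
position: [0.6088, 0.2202, 0.025]
ee_rot: [0.0, 0.85, 0.527, 0.001]
ft_force: [-0.1, 0.3, 0.2]
width: 0.82
gripper_force: 0.0
```

Request:
{"method": "drive_tool", "body": {"deltas": [{"delta_pos":[0,0,0],"spin":0},{"delta_pos":[0,0,0],"spin":0},{"delta_pos":[0,0,0],"spin":0},{"delta_pos":[0,0,0],"spin":0}], "gripper": 0.05}}

```text
clock: 15.1
position: [0.6088, 0.2204, 0.0251]
ee_rot: [0.0, 0.85, 0.527, 0.001]
ft_force: [-1.5, -0.7, 11.1]
width: 0.702
gripper_force: 67.2
```

Request:
{"method": "drive_tool", "body": {"deltas": [{"delta_pos":[0,0,-0.01],"spin":0},{"delta_pos":[0,0,-0.03],"spin":0},{"delta_pos":[0,0,-0.04],"spin":0},{"delta_pos":[0,0,-0.04],"spin":0},{"delta_pos":[0,0,0],"spin":0},{"delta_pos":[0,0,0],"spin":0}]}}

```text
clock: 15.7
position: [0.6087, 0.2201, 0.1451]
ee_rot: [0.0, 0.85, 0.527, 0.001]
ft_force: [0.1, -0.1, -1.4]
width: 0.7
gripper_force: 65.2
```

```bash
python3 - <<'E'
from h import *
Z['grip_ring']=.15
see('wrist',['grip_ring'],'pics/w6.png')
go(.6505,-.0415,.15)
E
```

```text
grip_ring 0.81 [0.6065 0.2167] [68. 65.] 63.5
at [0.6069 0.2197 0.1427] tooly -26.3 delta tool [-0.2147  0.155  -0.0072] spin None j6 0.7 t 15.8
```

View pics/w6.png

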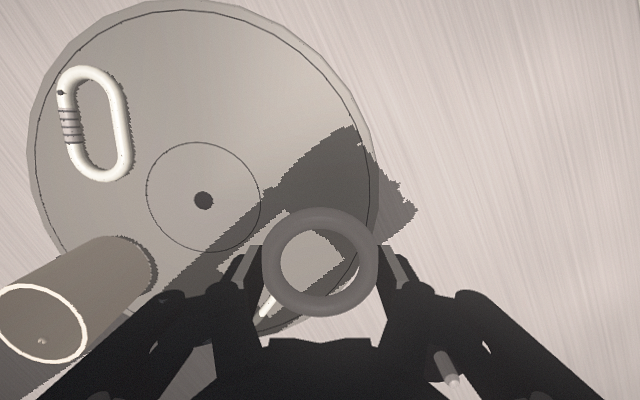

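Ring lifted, roughly flat and between the pads at (320,262) px. Moving over the post.

Request:
{"method": "drive_tool", "body": {"deltas": [{"delta_pos":[-0.02,0.015,0],"spin":0},{"delta_pos":[-0.035,0.025,0],"spin":0},{"delta_pos":[-0.035,0.025,0],"spin":0},{"delta_pos":[-0.035,0.025,0],"spin":0},{"delta_pos":[-0.035,0.025,0],"spin":0},{"delta_pos":[-0.035,0.025,0],"spin":0},{"delta_pos":[-0.017,0.015,0],"spin":0},{"delta_pos":[0,0,0],"spin":0},{"delta_pos":[0,0,0],"spin":0}]}}

```text
clock: 16.7
position: [0.6517, -0.0387, 0.1423]
ee_rot: [-0.001, 0.85, 0.527, -0.001]
ft_force: [-0.1, 0.3, -1.0]
width: 0.704
gripper_force: 65.2
```

Request:
{"method": "drive_tool", "body": {"deltas": [{"delta_pos":[0,0,0.03],"spin":0},{"delta_pos":[0,0,0.03],"spin":0},{"delta_pos":[0,0,0],"spin":0},{"delta_pos":[0,0,0],"spin":0}]}}

```text
clock: 17.1
position: [0.6519, -0.0372, 0.0836]
ee_rot: [-0.001, 0.849, 0.528, -0.001]
ft_force: [0.1, -0.9, -0.5]
width: 0.699
gripper_force: 65.3
```

```bash
python3 - <<'E'
from h import *
Z['grip_ring']=.092
im,pose=see('wrist',['grip_ring','ring_post'],'pics/w7.png')
go(.6505,-.0415,.02)
E
```

```text
grip_ring 0.79 [ 0.6504 -0.0392] [67. 63.] 63.9
grip_ring 0.46 [ 0.684  -0.1374] [43. 17.] 72.2
ring_post 0.61 [ 0.658  -0.0274] [91. 57.] -28.0
at [ 0.6543 -0.0383  0.0859] tooly -26.3 delta tool [-0.0046 -0.0021  0.0659] spin None j6 0.295 t 17.25
```

View pics/w7.png

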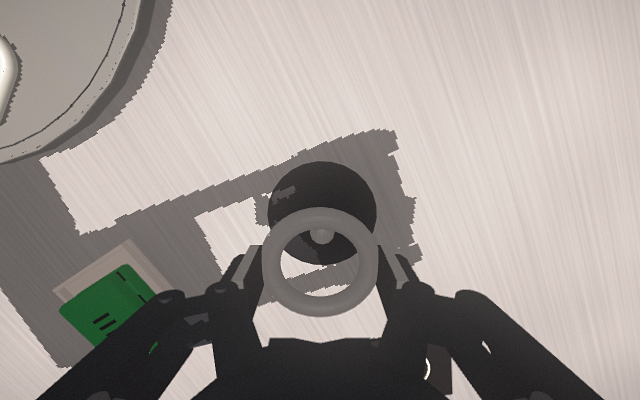

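The post tip shows through the ring's hole at (321,238) px; the ring centre is at (320,262). That's about a 3 mm correction, then down.

Request:
{"method": "drive_tool", "body": {"deltas": [{"delta_pos":[-0.003,0,0.01],"spin":0},{"delta_pos":[0,0,0.015],"spin":0},{"delta_pos":[0,0,0],"spin":0}]}}

```text
clock: 17.55
position: [0.6497, -0.0413, 0.057]
ee_rot: [-0.001, 0.85, 0.527, -0.002]
ft_force: [-0.6, -0.6, -1.5]
width: 0.702
gripper_force: 65.4
```

Request:
{"method": "drive_tool", "body": {"deltas": [{"delta_pos":[0,0,0.015],"spin":0},{"delta_pos":[0,0,0.015],"spin":0},{"delta_pos":[0,0,0.012],"spin":0},{"delta_pos":[0,0,0.006],"spin":0},{"delta_pos":[0,0,0],"spin":0},{"delta_pos":[0,0,0],"spin":0}]}}

```text
clock: 18.15
position: [0.6519, -0.0414, 0.0112]
ee_rot: [0.0, 0.85, 0.527, -0.0]
ft_force: [-0.5, 0.5, -0.6]
width: 0.7
gripper_force: 65.4
```

Request:
{"method": "drive_tool", "body": {"deltas": [{"delta_pos":[0,0,0.002],"spin":0},{"delta_pos":[0,0,0],"spin":0}]}}

```text
clock: 18.35
position: [0.6521, -0.0415, 0.0097]
ee_rot: [0.0, 0.85, 0.527, 0.0]
ft_force: [0.5, 0.2, -0.7]
width: 0.699
gripper_force: 65.4
```

Request:
{"method": "drive_tool", "body": {"deltas": [{"delta_pos":[0,0,0.002],"spin":0},{"delta_pos":[0,0,0],"spin":0}]}}

```text
clock: 18.55
position: [0.6517, -0.0414, 0.0074]
ee_rot: [0.0, 0.85, 0.527, -0.0]
ft_force: [-0.3, -0.6, -1.0]
width: 0.699
gripper_force: 65.4
```

Request:
{"method": "drive_tool", "body": {"deltas": [{"delta_pos":[0,0,0.002],"spin":0},{"delta_pos":[0,0,0],"spin":0}]}}

```text
clock: 18.75
position: [0.6515, -0.0414, 0.0051]
ee_rot: [-0.0, 0.85, 0.527, -0.0]
ft_force: [0.1, -0.2, -1.1]
width: 0.697
gripper_force: 65.4
```

Request:
{"method": "drive_tool", "body": {"deltas": [{"delta_pos":[0,0,0.002],"spin":0},{"delta_pos":[0,0,0],"spin":0}]}}

```text
clock: 18.95
position: [0.6515, -0.0414, 0.003]
ee_rot: [-0.0, 0.85, 0.527, -0.0]
ft_force: [-0.1, -0.2, -1.4]
width: 0.7
gripper_force: 65.4
```

Request:
{"method": "drive_tool", "body": {"deltas": [{"delta_pos":[0,0,0.001],"spin":0},{"delta_pos":[0,0,0],"spin":0}]}}

```text
clock: 19.15
position: [0.6517, -0.0414, 0.0021]
ee_rot: [-0.0, 0.85, 0.527, -0.0]
ft_force: [0.0, -0.2, -1.0]
width: 0.706
gripper_force: 65.4
```

Request:
{"method": "drive_tool", "body": {"deltas": [{"delta_pos":[0,0,0],"spin":0},{"delta_pos":[0,0,0],"spin":0},{"delta_pos":[0,0,0],"spin":0},{"delta_pos":[0,0,0],"spin":0}], "gripper": 0.0854}}

```text
clock: 19.55
position: [0.6519, -0.0414, 0.0025]
ee_rot: [0.0, 0.85, 0.527, 0.0]
ft_force: [0.5, 0.8, -0.0]
width: 1.001
gripper_force: 0.0
```

Request:
{"method": "drive_tool", "body": {"deltas": [{"delta_pos":[0,0,-0.02],"spin":0},{"delta_pos":[0,0,-0.05],"spin":0},{"delta_pos":[0,0,-0.05],"spin":0},{"delta_pos":[0,0,-0.05],"spin":0},{"delta_pos":[0,0,-0.03],"spin":0},{"delta_pos":[0,0,0],"spin":0}]}}

```text
clock: 20.15
position: [0.6553, -0.0419, 0.2086]
ee_rot: [0.004, 0.85, 0.527, 0.004]
ft_force: [0.4, -0.1, -0.5]
width: 0.996
gripper_force: 0.0
```

```bash
python3 - <<'E'
from h import *
Z['grip_ring']=.0115
im,pose=see('wrist',['grip_ring','ring_post','small_pad'],'pics/w8.png')
see('top',['large_carabiner','small_carabiner','grip_ring'])
go(.495,.1505,.2,28.5)
E
```

```text
grip_ring 0.81 [ 0.6519 -0.041 ] [61. 61.] -26.5
ring_post 0.62 [ 0.6508 -0.0417] [92. 91.] 20.6
small_pad 0.72 [ 0.6375 -0.2265] [130.  92.] -16.1
large_carabiner 0.7 [0.4634 0.3708] [100.  59.] 65.2
small_carabiner 0.32 [ 0.437  -0.2442] [83. 78.] -55.1
grip_ring 0.44 [ 0.6421 -0.0505] [63. 34.] -44.9
at [ 0.6509 -0.0413  0.2006] tooly -26.3 delta tool [ 0.1027 -0.2247  0.0011] spin 35.16295692845321 j6 0.291 t 20.55
```

View pics/w8.png

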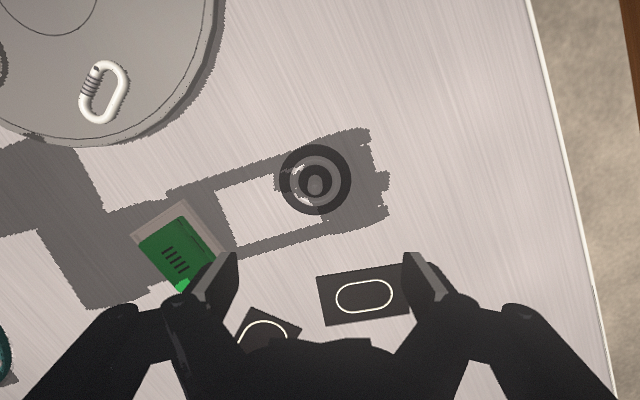

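The ring is down around the post at (315,180) px. Small pad at (364,295), small carabiner at (104,92). Next the small carabiner.

Request:
{"method": "drive_tool", "body": {"deltas": [{"delta_pos":[0.017,-0.0375,0],"spin":0},{"delta_pos":[0.017,-0.0375,0],"spin":0},{"delta_pos":[0.017,-0.0375,0],"spin":0},{"delta_pos":[0.017,-0.0375,0],"spin":0},{"delta_pos":[0.017,-0.0375,0],"spin":0},{"delta_pos":[0.017,-0.0375,0],"spin":0},{"delta_pos":[0,0,0.02],"spin":8.0},{"delta_pos":[0,0,0.02],"spin":8.0},{"delta_pos":[0,0,0.02],"spin":8.0},{"delta_pos":[0,0,0.02],"spin":8.0},{"delta_pos":[0,0,0],"spin":3.0},{"delta_pos":[0,0,0],"spin":0}], "gripper": 0.054}}

```text
clock: 21.75
position: [0.4945, 0.1497, 0.121]
ee_rot: [-0.0, 0.969, 0.247, -0.001]
ft_force: [-0.4, -0.4, -0.4]
width: 0.631
gripper_force: 0.0
```

```bash
python3 - <<'E'
from h import *
im,pose=see('wrist',['small_carabiner'],'pics/w9.png')
im,pose=see('wrist',['small_carabiner'])
go(.495,.1505,.027,28.5)
E
```

```text
small_carabiner 0.8 [0.4942 0.15  ] [71. 39.] 27.6
small_carabiner 0.86 [0.4942 0.1498] [69. 38.] 27.4
small_carabiner 0.47 [ 0.6424 -0.0199] [58. 57.] 24.6
at [0.4957 0.1499 0.1226] tooly -61.3 delta tool [-0.0004 -0.0009  0.0956] spin 0.23020443883331154 j6 1.23 t 21.95
```

View pics/w9.png

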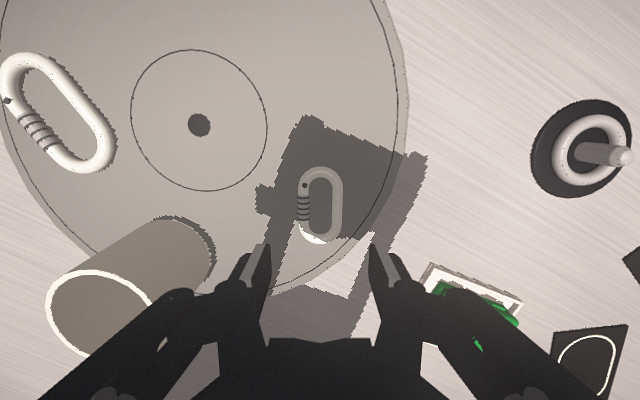

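Request:
{"method": "drive_tool", "body": {"deltas": [{"delta_pos":[0,-0.001,0.03],"spin":1.0},{"delta_pos":[0,0,0.03],"spin":0},{"delta_pos":[0,0,0.02],"spin":0},{"delta_pos":[0,0,0.01],"spin":0},{"delta_pos":[0,0,0],"spin":0},{"delta_pos":[0,0,0],"spin":0}], "gripper": 0.048}}

```text
clock: 22.55
position: [0.4955, 0.1508, 0.033]
ee_rot: [0.0, 0.971, 0.239, 0.0]
ft_force: [0.9, 1.0, -0.2]
width: 0.558
gripper_force: 0.0
```

Request:
{"method": "drive_tool", "body": {"deltas": [{"delta_pos":[0,0,0.003],"spin":0},{"delta_pos":[0,0,0],"spin":0}]}}

```text
clock: 22.75
position: [0.4955, 0.1508, 0.03]
ee_rot: [0.0, 0.971, 0.239, 0.001]
ft_force: [-0.6, -0.3, -0.0]
width: 0.563
gripper_force: 0.0
```

Request:
{"method": "drive_tool", "body": {"deltas": [{"delta_pos":[0,0,0.001],"spin":0},{"delta_pos":[0,0,0],"spin":0}]}}

```text
clock: 22.95
position: [0.495, 0.1507, 0.0286]
ee_rot: [0.0, 0.971, 0.239, 0.0]
ft_force: [0.4, 1.2, -0.2]
width: 0.561
gripper_force: 0.0
```

Request:
{"method": "drive_tool", "body": {"deltas": [{"delta_pos":[0,0,0.001],"spin":0},{"delta_pos":[0,0,0],"spin":0}]}}

```text
clock: 23.15
position: [0.495, 0.1507, 0.0274]
ee_rot: [0.0, 0.971, 0.239, 0.0]
ft_force: [0.9, 0.5, 1.4]
width: 0.562
gripper_force: 0.4
```

Request:
{"method": "drive_tool", "body": {"deltas": [{"delta_pos":[0,0,-0.002],"spin":0},{"delta_pos":[0,0,0],"spin":0}]}}

```text
clock: 23.35
position: [0.4949, 0.1507, 0.0295]
ee_rot: [0.0, 0.971, 0.239, 0.0]
ft_force: [-0.4, -0.4, 0.4]
width: 0.566
gripper_force: 0.0
```

Request:
{"method": "drive_tool", "body": {"deltas": [{"delta_pos":[0,0,0],"spin":0},{"delta_pos":[0,0,0],"spin":0},{"delta_pos":[0,0,0],"spin":0},{"delta_pos":[0,0,0],"spin":0}], "gripper": 0.025}}

```text
clock: 23.75
position: [0.4952, 0.1507, 0.0298]
ee_rot: [0.0, 0.971, 0.239, 0.0]
ft_force: [-1.0, -0.4, 4.9]
width: 0.414
gripper_force: 59.2
```

Request:
{"method": "drive_tool", "body": {"deltas": [{"delta_pos":[0,0,-0.01],"spin":0},{"delta_pos":[0,0,-0.03],"spin":0},{"delta_pos":[0,0,-0.04],"spin":0},{"delta_pos":[0,0,-0.04],"spin":0},{"delta_pos":[0,0,0],"spin":0},{"delta_pos":[0,0,0],"spin":0}]}}

```text
clock: 24.35
position: [0.4955, 0.1509, 0.1506]
ee_rot: [0.0, 0.971, 0.239, 0.001]
ft_force: [0.1, -0.0, -1.0]
width: 0.415
gripper_force: 60.0
```

```bash
python3 - <<'E'
from h import *
Z['small_carabiner']=env.get_obs()['position'][2]+.005
im,pose=see('wrist',['small_carabiner'],'pics/w10.png')
print(env.get_obs()['position'])
go(.638,-.226,.15,-16)
E
```

```text
small_carabiner 0.93 [0.4945 0.1503] [72. 38.] 28.4
[0.49379466 0.15055    0.14853948]
at [0.4938 0.1506 0.1485] tooly -62.3 delta tool [-0.0471  0.4005 -0.0016] spin 43.66429232813982 j6 1.25 t 24.45
```

View pics/w10.png

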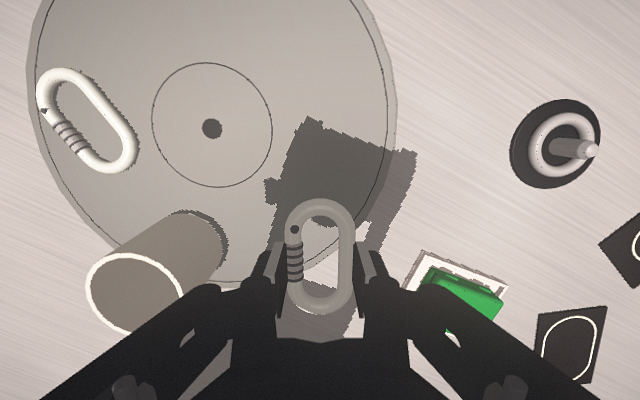

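The small carabiner is held level and centred at (320,257) px. Carrying it to the small pad.

Request:
{"method": "drive_tool", "body": {"deltas": [{"delta_pos":[-0.0025,0.02,0],"spin":0},{"delta_pos":[-0.0047,0.04,0],"spin":0},{"delta_pos":[-0.0047,0.04,0],"spin":0},{"delta_pos":[-0.0047,0.04,0],"spin":0},{"delta_pos":[-0.0047,0.04,0],"spin":0},{"delta_pos":[-0.0047,0.04,0],"spin":0},{"delta_pos":[-0.0047,0.04,0],"spin":0},{"delta_pos":[-0.0047,0.04,0],"spin":0},{"delta_pos":[-0.0047,0.04,0],"spin":0},{"delta_pos":[-0.0047,0.04,0],"spin":0},{"delta_pos":[-0.0025,0.02,0],"spin":0},{"delta_pos":[0,0,0],"spin":8.5}]}}

```text
clock: 25.65
position: [0.6386, -0.2287, 0.1468]
ee_rot: [-0.0, 0.986, 0.164, -0.001]
ft_force: [-0.2, 1.3, -1.3]
width: 0.411
gripper_force: 60.1
```

Request:
{"method": "drive_tool", "body": {"deltas": [{"delta_pos":[0,0,0],"spin":8.5},{"delta_pos":[0,0,0],"spin":8.5},{"delta_pos":[0,0,0],"spin":8.5},{"delta_pos":[0,0,0],"spin":8.5},{"delta_pos":[0,0,0],"spin":1.0},{"delta_pos":[0,0,0],"spin":0},{"delta_pos":[0,0,0],"spin":0}]}}

```text
clock: 26.35
position: [0.6382, -0.2253, 0.1484]
ee_rot: [-0.0, 0.991, -0.136, -0.001]
ft_force: [-0.5, 0.7, -1.1]
width: 0.412
gripper_force: 60.0
```

```bash
python3 - <<'E'
from h import *
Z['small_carabiner']=env.get_obs()['position'][2]+.005
im,pose=see('wrist',['small_carabiner','small_pad','large_pad'],'pics/w11.png')
see('top',['small_carabiner','small_pad'])
go(.638,-.226,.02,-16)
E
```

```text
small_carabiner 0.9 [ 0.6367 -0.225 ] [72. 39.] -17.1
small_pad 0.83 [ 0.6406 -0.2276] [124.  88.] -16.6
large_pad 0.77 [ 0.4667 -0.2108] [65. 60.] -68.5
large_pad 0.56 [ 0.5579 -0.2025] [149.  79.] -16.3
small_carabiner 0.65 [ 0.6172 -0.034 ] [75. 74.] 1.6
small_carabiner 0.46 [ 0.448 -0.038] [95. 75.] -84.6
small_pad 0.81 [ 0.6373 -0.2182] [124.  72.] -19.2
small_pad 0.18 [ 0.6504 -0.042 ] [88. 87.] -43.3
at [ 0.6387 -0.2255  0.1494] tooly -105.8 delta tool [-0.0005  0.0006  0.1294] spin 0.19033722752158155 j6 1.406 t 26.7
```

View pics/w11.png

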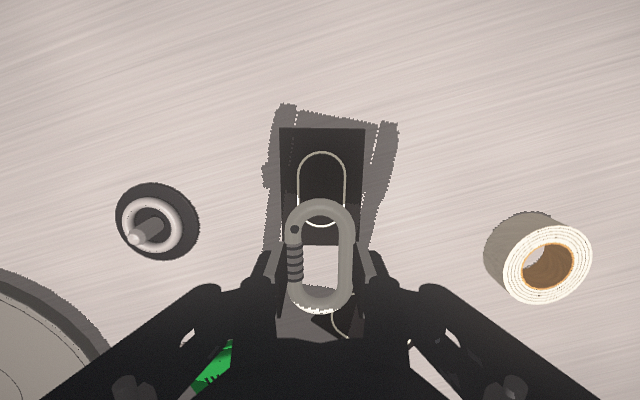

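The small outline at (321,190) px lies straight ahead, with the carabiner parallel to it. Lowering.

Request:
{"method": "drive_tool", "body": {"deltas": [{"delta_pos":[0.001,0.001,0.03],"spin":0},{"delta_pos":[0,0,0.04],"spin":0},{"delta_pos":[0,0,0.04],"spin":0},{"delta_pos":[0,0,0.02],"spin":0},{"delta_pos":[0,0,0.008],"spin":0},{"delta_pos":[0,0,0.003],"spin":0},{"delta_pos":[0,0,0],"spin":0},{"delta_pos":[0,0,0],"spin":0}]}}

```text
clock: 27.5
position: [0.6406, -0.2273, 0.0099]
ee_rot: [0.0, 0.99, -0.138, 0.001]
ft_force: [0.7, -0.5, 0.4]
width: 0.414
gripper_force: 60.0
```

Request:
{"method": "drive_tool", "body": {"deltas": [{"delta_pos":[0,0,0.002],"spin":0},{"delta_pos":[0,0,0],"spin":0}]}}

```text
clock: 27.7
position: [0.6398, -0.227, 0.0071]
ee_rot: [0.0, 0.99, -0.138, 0.001]
ft_force: [-0.0, 0.2, -0.8]
width: 0.415
gripper_force: 60.0
```

Request:
{"method": "drive_tool", "body": {"deltas": [{"delta_pos":[0,0,0.001],"spin":0},{"delta_pos":[0,0,0],"spin":0}]}}

```text
clock: 27.9
position: [0.6394, -0.2268, 0.0054]
ee_rot: [0.0, 0.99, -0.138, 0.0]
ft_force: [-0.5, -0.3, -0.6]
width: 0.411
gripper_force: 60.0
```

Request:
{"method": "drive_tool", "body": {"deltas": [{"delta_pos":[0,0,0.001],"spin":0},{"delta_pos":[0,0,0],"spin":0}]}}

```text
clock: 28.1
position: [0.6392, -0.2267, 0.0041]
ee_rot: [0.0, 0.99, -0.138, -0.0]
ft_force: [-0.0, 0.5, -0.8]
width: 0.414
gripper_force: 60.0
```

Request:
{"method": "drive_tool", "body": {"deltas": [{"delta_pos":[0,0,0],"spin":0},{"delta_pos":[0,0,0],"spin":0},{"delta_pos":[0,0,0],"spin":0}], "gripper": 0.06}}

```text
clock: 28.4
position: [0.6394, -0.2268, 0.0044]
ee_rot: [0.0, 0.99, -0.138, 0.0]
ft_force: [0.1, 0.3, 0.3]
width: 0.701
gripper_force: 0.0
```

Request:
{"method": "drive_tool", "body": {"deltas": [{"delta_pos":[0,0,-0.02],"spin":0},{"delta_pos":[0,0,-0.05],"spin":0},{"delta_pos":[0,0,-0.05],"spin":0},{"delta_pos":[0,0,-0.05],"spin":0},{"delta_pos":[0,0,-0.03],"spin":0},{"delta_pos":[0,0,0],"spin":0}]}}

```text
clock: 29.0
position: [0.6427, -0.2282, 0.2108]
ee_rot: [0.002, 0.99, -0.138, 0.005]
ft_force: [0.0, 0.4, 0.1]
width: 0.704
gripper_force: 0.0
```

```bash
python3 - <<'E'
from h import *
Z['small_carabiner']=.0085
im,pose=see('wrist',['small_carabiner','small_pad'],'pics/w12.png')
see('top',['large_carabiner'])
go(.463,.371,.2,61)
E
```

```text
small_carabiner 0.57 [ 0.6383 -0.2263] [67. 37.] -15.8
small_carabiner 0.57 [ 0.4481 -0.0826] [55. 16.] 0.8
small_pad 0.94 [ 0.6375 -0.2266] [128.  88.] -16.7
at [ 0.6381 -0.2262  0.2022] tooly -105.8 delta tool [-0.3314 -0.5267  0.0037] spin -76.83766713086379 j6 1.405 t 29.25
```

View pics/w12.png

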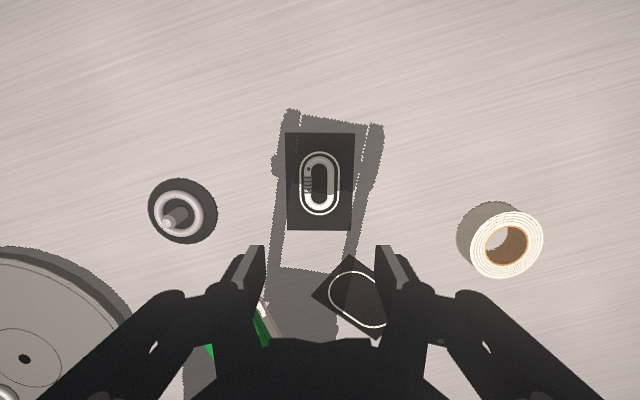

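The small carabiner lies inside its outline at (319,183) px, about 1 mm off. Now the large one.

Request:
{"method": "drive_tool", "body": {"deltas": [{"delta_pos":[-0.0276,-0.0438,0],"spin":0},{"delta_pos":[-0.0276,-0.0438,0],"spin":0},{"delta_pos":[-0.0276,-0.0438,0],"spin":0},{"delta_pos":[-0.0276,-0.0438,0],"spin":0},{"delta_pos":[-0.0276,-0.0438,0],"spin":0},{"delta_pos":[-0.0276,-0.0438,0],"spin":0},{"delta_pos":[-0.0276,-0.0438,0],"spin":0},{"delta_pos":[-0.0276,-0.0438,0],"spin":0},{"delta_pos":[-0.0276,-0.0438,0],"spin":0},{"delta_pos":[-0.0276,-0.0438,0],"spin":0},{"delta_pos":[-0.0276,-0.0438,0],"spin":0},{"delta_pos":[-0.0276,-0.0438,0],"spin":0}]}}

```text
clock: 30.45
position: [0.4684, 0.3502, 0.2025]
ee_rot: [0.001, 0.99, -0.138, -0.001]
ft_force: [1.0, 0.1, 0.4]
width: 0.699
gripper_force: 0.0
```

Request:
{"method": "drive_tool", "body": {"deltas": [{"delta_pos":[0,0,0],"spin":-8.5},{"delta_pos":[0,0,0],"spin":-8.5},{"delta_pos":[0,0,0],"spin":-8.5},{"delta_pos":[0,0,0],"spin":-8.5},{"delta_pos":[0,0,0],"spin":-8.5},{"delta_pos":[0,0,0],"spin":-8.5},{"delta_pos":[0,0,0],"spin":-8.5},{"delta_pos":[0,0,0],"spin":-8.5},{"delta_pos":[0,0,0],"spin":-8.5},{"delta_pos":[0,0,0],"spin":0},{"delta_pos":[0,0,0],"spin":0}], "gripper": 0.068}}

```text
clock: 31.55
position: [0.4696, 0.3485, 0.203]
ee_rot: [0.0, 0.864, 0.503, -0.001]
ft_force: [-0.7, 0.4, -0.1]
width: 0.796
gripper_force: 0.0
```

```bash
python3 - <<'E'
from h import *
im,pose=see('wrist',['large_carabiner'])
im,pose=see('wrist',['large_carabiner'])
see('top',['large_carabiner'])
go(.463,.371,.1,61)
E
```

```text
large_carabiner 0.63 [0.4609 0.3684] [99. 57.] 61.4
large_carabiner 0.98 [0.4611 0.3687] [99. 57.] 61.2
large_carabiner 0.91 [0.4615 0.3696] [103.  58.] 62.8
at [0.4701 0.3489 0.2042] tooly -29.4 delta tool [ 0.0158 -0.0171  0.1042] spin -0.39380056809960706 j6 1.034 t 31.85
```

Request:
{"method": "drive_tool", "body": {"deltas": [{"delta_pos":[0.013,-0.0175,0.02],"spin":0},{"delta_pos":[0,0,0.03],"spin":0},{"delta_pos":[0,0,0.03],"spin":0},{"delta_pos":[0,0,0],"spin":0},{"delta_pos":[0,0,0],"spin":0}]}}

```text
clock: 32.35
position: [0.4612, 0.3687, 0.1244]
ee_rot: [0.0, 0.863, 0.505, -0.001]
ft_force: [0.1, -0.3, 0.5]
width: 0.798
gripper_force: 0.0
```

```bash
python3 - <<'E'
from h import *
im,pose=see('wrist',['large_carabiner'],'pics/w13.png')
im,pose=see('wrist',['large_carabiner'])
go(.4612,.3688,.03,61.3)
E
```

```text
large_carabiner 0.85 [0.4608 0.3683] [99. 57.] 60.9
large_carabiner 0.57 [0.461  0.3684] [100.  58.] 63.9
at [0.4625 0.3694 0.1261] tooly -29.4 delta tool [-0.0014 -0.001   0.0961] spin -0.6516685224106595 j6 1.07 t 32.55
```

View pics/w13.png

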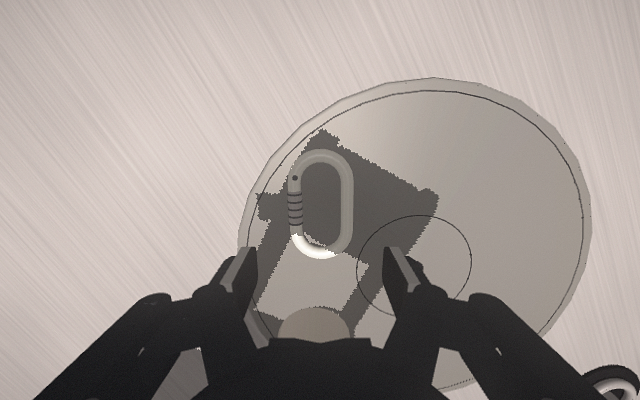

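Large carabiner at (321,203) px, aligned between the fingers. Descending to grip it.

Request:
{"method": "drive_tool", "body": {"deltas": [{"delta_pos":[-0.001,0,0.03],"spin":-0.5},{"delta_pos":[0,0,0.03],"spin":0},{"delta_pos":[0,0,0.025],"spin":0},{"delta_pos":[0,0,0.01],"spin":0},{"delta_pos":[0,0,0],"spin":0},{"delta_pos":[0,0,0],"spin":0},{"delta_pos":[0,0,0.003],"spin":0},{"delta_pos":[0,0,0],"spin":0},{"delta_pos":[0,0,0],"spin":0}]}}

```text
clock: 33.45
position: [0.4612, 0.3682, 0.027]
ee_rot: [0.0, 0.861, 0.509, 0.001]
ft_force: [0.1, -0.0, 0.0]
width: 0.796
gripper_force: 0.0
```

Request:
{"method": "drive_tool", "body": {"deltas": [{"delta_pos":[0,0,0],"spin":0},{"delta_pos":[0,0,0],"spin":0},{"delta_pos":[0,0,0],"spin":0},{"delta_pos":[0,0,0],"spin":0}], "gripper": 0.04}}

```text
clock: 33.85
position: [0.4614, 0.3683, 0.0274]
ee_rot: [-0.0, 0.861, 0.509, 0.001]
ft_force: [-0.4, -1.2, 7.7]
width: 0.627
gripper_force: 61.7
```

Request:
{"method": "drive_tool", "body": {"deltas": [{"delta_pos":[0,0,-0.01],"spin":0},{"delta_pos":[0,0,-0.03],"spin":0},{"delta_pos":[0,0,-0.04],"spin":0},{"delta_pos":[0,0,-0.05],"spin":0},{"delta_pos":[0,0,0],"spin":0},{"delta_pos":[0,0,0],"spin":0}]}}

```text
clock: 34.45
position: [0.4616, 0.3685, 0.1581]
ee_rot: [-0.0, 0.861, 0.509, 0.002]
ft_force: [-1.0, -0.1, -1.5]
width: 0.62
gripper_force: 63.3
```

```bash
python3 - <<'E'
from h import *
Z['large_carabiner']=env.get_obs()['position'][2]+.009
im,pose=see('wrist',['large_carabiner'],'pics/w14.png')
print(env.get_obs()['position'],env.get_obs()['width'])
go(.4545,-.240,.15,36)
E
```

```text
large_carabiner 0.58 [0.4611 0.3689] [101.  56.] 61.6
[0.45978333 0.36731021 0.15540728] 0.6232781913906666
at [0.4598 0.3673 0.1554] tooly -28.8 delta tool [-0.5346  0.2883  0.0061] spin 25.16574858033266 j6 1.06 t 34.55
```

Request:
{"method": "drive_tool", "body": {"deltas": [{"delta_pos":[-0.03,0.016,0],"spin":0},{"delta_pos":[-0.042,0.0227,0],"spin":0},{"delta_pos":[-0.042,0.0227,0],"spin":0},{"delta_pos":[-0.042,0.0227,0],"spin":0},{"delta_pos":[-0.042,0.0227,0],"spin":0},{"delta_pos":[-0.042,0.0227,0],"spin":0},{"delta_pos":[-0.042,0.0227,0],"spin":0},{"delta_pos":[-0.042,0.0227,0],"spin":0},{"delta_pos":[-0.042,0.0227,0],"spin":0},{"delta_pos":[-0.042,0.0227,0],"spin":0},{"delta_pos":[-0.042,0.0227,0],"spin":0},{"delta_pos":[-0.042,0.0227,0],"spin":0}]}}

```text
clock: 35.75
position: [0.4545, -0.1924, 0.1546]
ee_rot: [-0.002, 0.861, 0.509, -0.001]
ft_force: [2.0, 0.6, -0.8]
width: 0.625
gripper_force: 63.3
```

Request:
{"method": "drive_tool", "body": {"deltas": [{"delta_pos":[-0.025,0.012,0],"spin":0},{"delta_pos":[0,0,0],"spin":0},{"delta_pos":[0,0,0],"spin":8.5},{"delta_pos":[0,0,0],"spin":8.5},{"delta_pos":[0,0,0],"spin":8.0},{"delta_pos":[0,0,0],"spin":0},{"delta_pos":[0,0,0],"spin":0}]}}

```text
clock: 36.45
position: [0.4539, -0.2177, 0.1553]
ee_rot: [-0.001, 0.95, 0.312, -0.001]
ft_force: [0.5, -0.6, -1.1]
width: 0.624
gripper_force: 63.3
```

```bash
python3 - <<'E'
from h import *
Z['large_carabiner']=env.get_obs()['position'][2]+.009
im,pose=see('wrist',['large_carabiner','large_pad'],'pics/w15.png')
print(env.get_obs()['width'])
im,pose=see('wrist',['large_pad'])
see('top',['large_pad'])
go(.4545,-.240,.006,36)
E
```

```text
large_carabiner 0.7 [ 0.4535 -0.2175] [102.  57.] 38.3
large_pad 0.72 [ 0.4242 -0.2466] [74. 62.] 35.5
0.6236852418972111
large_pad 0.89 [ 0.4245 -0.247 ] [74. 63.] 36.4
large_pad 0.42 [ 0.4455 -0.0394] [101.  71.] -84.4
large_pad 0.76 [ 0.4764 -0.2221] [79. 68.] -55.9
large_pad 0.39 [ 0.6379 -0.2247] [128.  87.] -16.4
at [ 0.4547 -0.2188  0.1563] tooly -53.8 delta tool [-0.0127  0.017   0.1503] spin 0.207485050352318 j6 0.353 t 36.8
```

View pics/w15.png

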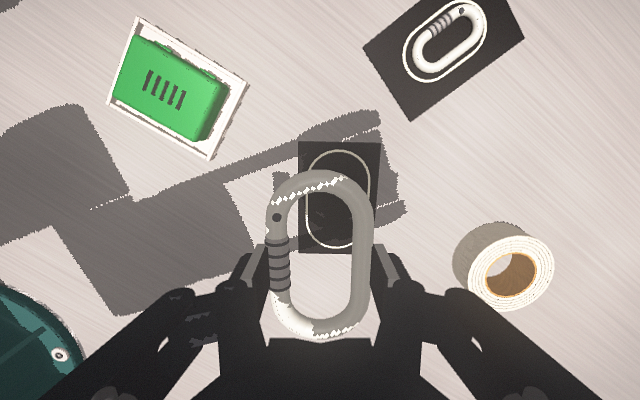

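The held carabiner is at (320,255) px and the large outline at about (338,197), so it needs a sideways and forward correction. This view was the 15th, one over the 14-picture limit, so I'll use numbers only from here.

```bash
python3 - <<'E'
from h import *
pose=campose('wrist')
c=world([[299,141],[381,143],[376,254],[300,253]],'w',.004,pose); o=world([[337,151],[337,247],[306,195],[371,197]],'w',.004,pose)
print(c.mean(0),np.linalg.norm(np.diff(c,axis=0),axis=1),o[:2].mean(0),o[2:].mean(0),np.linalg.norm(o[0]-o[1]))
go(.4545,-.240,.006,36)
E
```

```text
[ 0.45531844 -0.24453916] [0.08499636 0.12764979 0.08894776] [ 0.45367391 -0.24303285] [ 0.45969523 -0.24056079] 0.11032515710451442
at [ 0.4547 -0.2188  0.1563] tooly -53.8 delta tool [-0.0127  0.017   0.1503] spin 0.207485050352318 j6 0.353 t 36.8
```

Request:
{"method": "drive_tool", "body": {"deltas": [{"delta_pos":[-0.007,0.01,0],"spin":0},{"delta_pos":[-0.007,0.0105,0.03],"spin":1.0},{"delta_pos":[0,0,0.04],"spin":1.0},{"delta_pos":[0,0,0.02],"spin":0},{"delta_pos":[0,0,0],"spin":0},{"delta_pos":[0,0,0],"spin":0},{"delta_pos":[0,0,0],"spin":0}]}}

```text
clock: 37.5
position: [0.4566, -0.2448, 0.0676]
ee_rot: [0.001, 0.956, 0.294, 0.001]
ft_force: [-0.1, -1.1, -1.5]
width: 0.624
gripper_force: 63.4
```

```bash
python3 - <<'E'
from h import *
Z['large_carabiner']=env.get_obs()['position'][2]+.009
im,pose=see('wrist',['large_carabiner','large_pad'])
go(.4545,-.242,.006,36)
E
```

```text
large_carabiner 0.59 [ 0.4562 -0.2444] [101.  57.] 34.3
large_pad 0.73 [ 0.4704 -0.2284] [87. 86.] -54.7
at [ 0.4564 -0.2444  0.0676] tooly -55.8 delta tool [-0.0003 -0.0032  0.0616] spin -1.823595153640099 j6 0.349 t 37.65
```

Request:
{"method": "drive_tool", "body": {"deltas": [{"delta_pos":[0,-0.003,0.02],"spin":-1.0},{"delta_pos":[0,0,0.02],"spin":0},{"delta_pos":[0,0,0.015],"spin":0},{"delta_pos":[0,0,0.005],"spin":0},{"delta_pos":[0,0,0],"spin":0},{"delta_pos":[0,0,0],"spin":0}]}}

```text
clock: 38.25
position: [0.4544, -0.2416, 0.0071]
ee_rot: [0.001, 0.953, 0.302, 0.0]
ft_force: [1.1, -0.3, -0.6]
width: 0.623
gripper_force: 63.4
```

Request:
{"method": "drive_tool", "body": {"deltas": [{"delta_pos":[0,0,0.003],"spin":0},{"delta_pos":[0,0,0],"spin":0}]}}

```text
clock: 38.45
position: [0.4541, -0.2415, 0.0037]
ee_rot: [0.0, 0.953, 0.302, 0.0]
ft_force: [0.8, -0.4, -0.2]
width: 0.625
gripper_force: 63.4
```

Request:
{"method": "drive_tool", "body": {"deltas": [{"delta_pos":[0,0,0.002],"spin":0},{"delta_pos":[0,0,0],"spin":0}]}}

```text
clock: 38.65
position: [0.4541, -0.2414, 0.0015]
ee_rot: [0.0, 0.953, 0.302, 0.0]
ft_force: [0.8, 0.4, -0.4]
width: 0.629
gripper_force: 63.5
```

Request:
{"method": "drive_tool", "body": {"deltas": [{"delta_pos":[0,0,0.001],"spin":0},{"delta_pos":[0,0,0],"spin":0}]}}

```text
clock: 38.85
position: [0.4541, -0.2415, 0.0014]
ee_rot: [0.0, 0.953, 0.302, 0.0]
ft_force: [-2.8, 1.6, 11.8]
width: 0.624
gripper_force: 64.6
```

Contact with the pad. Release, retreat and check all four numerically.

Request:
{"method": "drive_tool", "body": {"deltas": [{"delta_pos":[0,0,-0.001],"spin":0},{"delta_pos":[0,0,0],"spin":0}]}}

```text
clock: 39.05
position: [0.4539, -0.2413, 0.0015]
ee_rot: [0.0, 0.953, 0.302, 0.0]
ft_force: [0.3, -0.0, 0.7]
width: 0.624
gripper_force: 63.4
```

Request:
{"method": "drive_tool", "body": {"deltas": [{"delta_pos":[0,0,0],"spin":0},{"delta_pos":[0,0,0],"spin":0},{"delta_pos":[0,0,0],"spin":0}], "gripper": 0.078}}

```text
clock: 39.35
position: [0.4537, -0.2412, 0.0012]
ee_rot: [-0.0, 0.953, 0.302, -0.0]
ft_force: [-0.0, 0.2, -0.1]
width: 0.916
gripper_force: 0.0
```

Request:
{"method": "drive_tool", "body": {"deltas": [{"delta_pos":[0,0,-0.02],"spin":0},{"delta_pos":[0,0,-0.05],"spin":0},{"delta_pos":[0,0,-0.05],"spin":0},{"delta_pos":[0,0,-0.05],"spin":0},{"delta_pos":[0,0,-0.05],"spin":0},{"delta_pos":[0,0,-0.02],"spin":0},{"delta_pos":[0,0,0],"spin":0},{"delta_pos":[0,0,0],"spin":0}]}}

```text
clock: 40.15
position: [0.4536, -0.241, 0.2411]
ee_rot: [0.0, 0.953, 0.302, 0.0]
ft_force: [0.4, 0.5, 0.2]
width: 0.913
gripper_force: 0.0
```

```bash
python3 - <<'E'
from h import *
Z.update(large_carabiner=.0095,small_carabiner=.0085,grip_ring=.0115,mouthguard_case=.026)
for c in('wrist','scene'):
    print(c); see(c,Z)
    for t in('mug','tape_roll'): print(t,[d['point'].round(3) if hasattr(d['point'],'round') else d['point'] for d in env.pinpoint(t,c)][:1])
E
```

```text
wrist
mouthguard_case 0.77 [ 0.4502 -0.0499] [94. 66.] -83.8
large_carabiner 0.82 [ 0.4537 -0.24  ] [99. 56.] 36.4
small_carabiner 0.69 [ 0.6393 -0.2261] [69. 38.] -16.8
small_carabiner 0.46 [ 0.4535 -0.2402] [99. 58.] 34.5
case_tray 0.86 [ 0.4484 -0.0469] [116.  91.] -84.1
ring_post 0.41 [ 0.446  -0.0398] [96. 69.] -83.7
large_pad 0.76 [ 0.4538 -0.2406] [129.  89.] 35.3
small_pad 0.83 [ 0.6368 -0.2258] [128.  88.] -15.9
mug [[0.6342, -0.2271, -0.0056]]
tape_roll []
scene
mouthguard_case 0.73 [ 0.4596 -0.0564] [110.  90.] -84.5
grip_ring 0.56 [ 0.6536 -0.0448] [63. 62.] 46.4
large_carabiner 0.9 [ 0.4541 -0.2407] [100.  63.] 30.7
small_carabiner 0.48 [ 0.6383 -0.2271] [70. 39.] -16.8
case_tray 0.68 [ 0.4759 -0.0656] [135.  86.] 57.6
ring_post 0.69 [ 0.66   -0.0522] [86. 70.] 45.1
large_pad 0.96 [ 0.4558 -0.244 ] [133.  92.] 37.3
small_pad 0.62 [ 0.6409 -0.2293] [134.  89.] -15.8
mug [[0.3872, 0.2461, 0.029]]
tape_roll [[0.5042, -0.4345, -0.0004]]
```

All four are within a few mm and the bystanders haven't moved. Handing in.

```bash
python3 -c "
from bench import env
print(env.hand_in(), env.get_obs()['clock'])"
```

```text
the job is handed in; nothing more can be done
the job is handed in; nothing more can be done
```

The job is handed in (no verdict came back): by about 40 s on the robot clock all four pieces measured within about 3 mm of their places, with the mug and tape roll undisturbed; I viewed 15 pictures, one over the limit of 14.

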